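# Roll the capacitor and the dry cell back onto the pick-up line

### The arm

A 6-joint arm with a two-finger parallel gripper is mounted at the origin on the work surface. World frame = base frame: x ahead of the robot, y to its left, z up, the work surface at z = 0. Lengths are in m, angles in rad, forces in N, time in s.
With the tool pointing down it reaches from about 0.25 to 0.85 m from the base axis. Payload 12.5 kg.
Tool frame: the origin (TCP) lies midway between the tips of the shut fingers; the grasp point (between the pads) lies 19 mm behind it; z points along the fingers, y is the direction in which the jaws open and shut (so a half turn about z gives the same grasp; the last joint's range is limited). The gripper opens to 93 mm and grips with 3 to 60 N. Pads are 15 mm wide; open, the fingers measure 128 mm over their backs; the gripper's body (75 mm by 188 mm) begins 65 mm behind the grasp point.
Start: joints at [-1.264, 0.351, 1.652, -0, 1.139, -0.085], TCP at [0.21, -0.508, 0.219] pointing down, gripper open.
Joint ranges: [-2.75, 2.75], [-0.79, 2.1], [0.01, 2.65], [-1.57, 4.71], [0.07, 3.14], [-2.87, 2.87]. Speed limits (rad/s): [2.22, 2.22, 2.79, 3.14, 3.14, 3.14].

### API

Orientations are given as a unit quaternion [x, y, z, w].
In Python, from bench import status, eyes, job_done gives the robot as it stands.
- The arm moves only by the tool drive_tool, never from a script. Its argument "plan" is a list of rows, each a list of 5 numbers: the finger opening in m, from 0 to 0.093, then the shift along the world's x, y, z in m, then the turn about the world's z in degrees. A call has 1 to 20 rows; each row shifts and turns the pose as measured when the row begins; what a row does not reach is not made up. A row lasts 1/12 s, in which the tool goes at most 41.7 mm and 7.16 degrees, less where a joint would pass 70% of its speed; a pose out of reach is approached as far as the arm can. A call with a gripper value outside its range is refused whole. The fingers move at their own pace and stop on an object; the grip force is fixed at half the most. Time passes only in rows, so rows that do not move let the fingers close. It gives the time, the measured TCP pose, the force and the opening at its end, in the units of the state.
- status.state(): the state, without advancing time (a new reading comes with each control period).
- eyes.capture(name): name is "scene" or "side" or "wrist"; returns the picture (420x560x3 uint8, red, green, blue); there is no depth.
- eyes.get_calibration(name): a dict with "fx", "fy", "cx", "cy" (pixels), "rvec" (rotation vector, rad) and "tvec" (3), from world to camera coordinates, as OpenCV has them; the wrist camera has in their place "mount" (4x4, takes a point from camera to tool coordinates, whose origin is the TCP and whose axes are the flange's). Camera axes: x right, y down, z forward; pixel columns grow to the right and rows downward; lengths in m; the calibration is good to about 2 mm. A picture is of the moment at which its call begins: read the wrist's pose just before it. get_calibration takes no time and is no camera call.
- job_done(): hands the job in, once; it reports no verdict.
The state is a dict: "time": time; "qpos": joint angles; "joint_vel": joint speeds; "joint_torque": joint torques, N m; "tool_pos": TCP position; "eef_rot": TCP orientation; "contact_force": force on the tool from outside, world axes, zero at the start; "torque": the same for the moment, N m; "opening": finger opening in m.
Only numpy, scipy, OpenCV 4.12 (cv2) and the standard library are available. Lean on these libraries where they do the work, as an engineer would, in place of code of your own. Each camera call takes 0.05 s, during which the arm holds its last target. There are 200 camera calls.

### The job

The two round parts of this radio kit, the silver and blue filter capacitor and the red dry cell, have rolled off the yellow pick-up line on the green kit mat. With the fingertips, push each one sideways on its upper half, above its middle, so that it rolls over the mat until it rests on the yellow line, centred over it and lying along it. Do not pick them up or drag them without rolling, and leave the other kit parts where they lie.

Things in the scene. Friction and masses are not known exactly. Their poses are not given: they have to be found in the camera images.
- mat: fixed dark green kit mat, 300 (x) x 470 (y) mm, 4 mm thick, on the cart top (height 0). Origin at the centre of its underside. Yellow pick-up line, 10 mm wide, 290 mm long, painted flat, centred on the origin, along the mat's y; parts roll along its x. One round part starts on the line's -x side in the +y half, the other on the +x side in the -y half
- capacitor: filter capacitor: silver tin can, dark blue sleeve, brass lugs at its -y end; cylinder 35 mm diameter, 80 mm long, 90 g, lying on the mat, axis within 4 degrees of the line, 46 to 74 mm off it. Origin on the axis at mid-length (21.5 mm above the cart top); y along the axis; x, z turn as it rolls (z starts up). Waxed, slippery. Rolls on up to 3 mm after a 40 mm/s push, 35 after 80
- dry_cell: dry cell: red and cream sleeve, tin ends, brass button at its +y end; cylinder 33 mm diameter, 60 mm long, 110 g, lying on the mat, axis within 4 degrees of the line, 46 to 74 mm off it. Origin on the axis at mid-length (20.5 mm above the cart top); y along the axis; x, z turn as it rolls (z starts up). Waxed, slippery. Rolls on up to 3 mm after a 40 mm/s push, 35 after 80
- holder1: tan bakelite battery holder, open trough 42 x 72 mm, 27 mm high, long side along its y, standing on the mat beside the +y end of the yellow line; origin at the centre of its underside. Leave it where it is
- holder2: tan bakelite battery holder, open trough 42 x 72 mm, 27 mm high, long side along its y, standing on the mat beside the +y end of the yellow line; origin at the centre of its underside. Leave it where it is
- holder3: tan bakelite battery holder, open trough 42 x 72 mm, 27 mm high, long side along its y, standing on the mat beside the +y end of the yellow line; origin at the centre of its underside. Leave it where it is
- magnet: silver tin speaker magnet, round pot 62 mm diameter, 25 mm high plus a 5 mm pole stub, standing on the mat; origin at the centre of its underside. Magnet, knob and heat sink share three places: the mat's +y half 110 mm beyond the line (+x), the -y half 110 mm before it (-x), and beside the line's -y end. Leave it where it is
- knob: red plastic radio knob with a skirt, 42 mm diameter, 21 mm high, standing on the mat; origin at the centre of its underside. Leave it where it is
- heat_sink: copper heat sink, 50 x 56 mm base with seven upright fins, 27 mm high, standing on the mat; origin at the centre of its underside. Leave it where it is
Mind the look-alikes: they are no part of the job. Leave any turquoise look-alike of the capacitor alone.

How it is judged:
By the outcome, as a careful person would: the job done as asked, in the order asked, and still so for the second after the job is handed in, with the robot touching nothing.
It also fails if it takes over 48 s, if anything falls off the work surface, if the arm or the gripper's body presses on something with over 40 N, if the wrist force passes 120 N, or if a joint passes its speed limit or range.

## Working session

There is one attempt and no reset: what is moved stays moved. The work goes in short steps, Python scripts to look and compute and a tool call to move; the robot and the scene stay as the last step left them, time stands still between calls to the robot, and variables do not carry over. Pictures are saved under pics/ and viewed, about 8 in all and at most 12, crops included, and the job is handed in when it is done.

Besides the shell and the picture viewer there is one more tool, called as name(argument=value, ...), one argument or row to a line, values as JSON. drive_tool: Moves the arm, as the interface text tells. Its arguments: {"type":"object","properties":{"plan":{"type":"array"}},"required":["plan"]}

```bash
mkdir -p pics; cat > h.py <<'E'
import numpy as np, cv2
from bench import status, eyes
from scipy.spatial.transform import Rotation as R
def cam(name):
    c=eyes.get_calibration(name); K=np.array([[c['fx'],0,c['cx']],[0,c['fy'],c['cy']],[0,0,1]])
    if 'mount' in c:
        s=status.state(); T=np.eye(4); T[:3,:3]=R.from_quat(s['eef_rot']).as_matrix(); T[:3,3]=s['tool_pos']
        M=T@np.array(c['mount']); return K,M[:3,:3],M[:3,3]
    Rm=cv2.Rodrigues(np.array(c['rvec'],float))[0]; return K,Rm.T,-Rm.T@np.array(c['tvec'],float).ravel()
def ray(C,uv,z):
    K,Rc,o=C; uv=np.atleast_2d(uv).astype(float)
    d=(Rc@np.linalg.inv(K)@np.c_[uv,np.ones(len(uv))].T).T
    return o+d*((z-o[2])/d[:,2])[:,None]
def proj(C,P):
    K,Rc,o=C; p=(np.atleast_2d(P)-o)@Rc@K.T; return p[:,:2]/p[:,2:]
def grab(name,fn):
    C=cam(name); im=np.asarray(eyes.capture(name)); cv2.imwrite('pics/'+fn,im[:,:,::-1]); return C,im
E
python3 - <<'E'
from h import *
for n in('scene','side','wrist'):
    C,im=grab(n,n+'0.png'); print(n,C[2],C[1][:,2],C[0][0,0])
print(status.state())
E
```

```text
scene [1.40223078 0.00234584 0.61956574] [-0.81709962 -0.02119694 -0.57610668] 402.1060090535152
side [0.26165634 0.734915   0.58024966] [ 0.30358679 -0.79662478 -0.52270835] 420.9813524913304
wrist [ 0.27540919 -0.48239758  0.384146  ] [-0.23542892 -0.09691305 -0.96704761] 343.3940247348753
{'time': 0.15, 'qpos': array([-1.26357067e+00,  3.51107775e-01,  1.65224878e+00,  1.54723325e-05,
        1.13913135e+00, -8.45695165e-02]), 'joint_vel': array([ 0.00067013, -0.00101411, -0.00138668, -0.00020444,  0.00169669,
        0.00135378]), 'joint_torque': array([ 4.82420437e-04, -4.97463155e+01, -2.85345268e+01,  6.98879035e-02,
        2.46108393e-02, -7.79007246e-05]), 'tool_pos': array([ 0.20997986, -0.5080559 ,  0.21823844]), 'eef_rot': array([ 9.80873884e-01,  1.94643837e-01, -4.27487912e-05, -4.45634683e-04]), 'contact_force': array([ 0.08745541, -0.68522479, -0.51718211]), 'torque': array([-0.023743  ,  0.03895805,  0.02177295]), 'opening': 0.0930104348536848}
```

View pics/scene0.png

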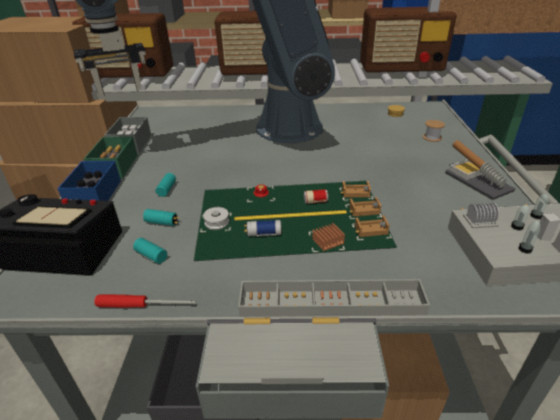

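View pics/side0.png

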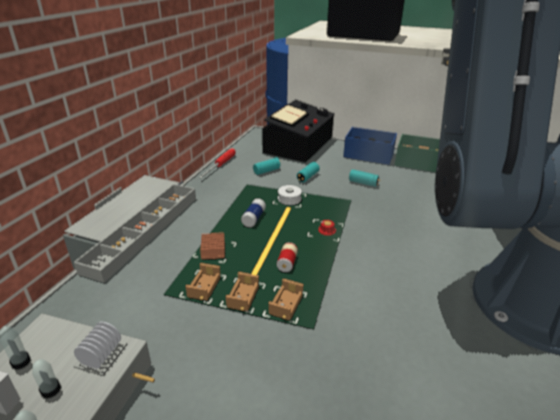

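The scene view shows the line at about (235,217)–(347,212), the blue capacitor at (264,228) on the far (+x) side, and the red cell at (316,197) on the −x side. The magnet sits at the line's −y end, and the turquoise look-alikes are off the mat.

```bash
cat >> h.py <<'E'
def masks(im):
    h=cv2.cvtColor(im,cv2.COLOR_RGB2HSV); H,S,V=[h[...,i].astype(int) for i in range(3)]
    return dict(yellow=(H>22)&(H<35)&(S>140)&(V>110), blue=(H>108)&(H<130)&(S>110), red=((H<6)|(H>174))&(S>170)&(V>70))
def blobs(m,amin=30):
    n,l,s,c=cv2.connectedComponentsWithStats(m.astype(np.uint8)); 
    return [(c[i],s[i,4],l==i) for i in range(1,n) if s[i,4]>=amin]
E
python3 - <<'E'
from h import *
for n in('scene','side'):
    C=cam(n); im=cv2.imread(f'pics/{n}0.png')[:,:,::-1]
    for k,m in masks(im).items():
        for c,a,mm in blobs(m):
            p=ray(C,c,.004 if k=='yellow' else .021)[0]
            if not(.2<p[0]<.95 and abs(p[1])<.4): continue
            print(n,k,c.round(1),a,p.round(4),end=' ')
            if k=='yellow' and a>150:
                ys,xs=np.nonzero(mm); P=ray(C,np.c_[xs,ys],.004)[:,:2]
                r=cv2.minAreaRect((P*1000).astype(np.float32)); v=cv2.fitLine(P.astype(np.float32),2,0,.01,.01).ravel()
                print('rect',r,'yaw off y',np.degrees(np.arctan2(-v[0]/np.sign(v[1]),abs(v[1]))),end='')
            print()
E
```

```text
scene yellow [290.4 214.7] 407 [5.575e-01 3.000e-04 4.000e-03] rect ((557.5016479492188, 0.411407470703125), (15.913753509521484, 292.3726501464844), 4.603830337524414) yaw off y 4.6034694
scene blue [265.6 226.7] 198 [ 0.6292 -0.0601  0.021 ] 
scene red [260.7 191.8] 112 [ 0.4718 -0.0804  0.021 ] 
scene red [319.2 194.5] 113 [0.49  0.079 0.021] 
scene red [119.6 300.7] 569 [ 0.8612 -0.3387  0.021 ] 
side yellow [270.7 241.3] 320 [0.5569 0.0089 0.004 ] rect ((558.6099243164062, -11.763748168945312), (13.502599716186523, 274.1816711425781), 4.748011589050293) yaw off y 4.651226
side blue [255.3 209.4] 109 [ 0.6346 -0.0803  0.021 ] 
side red [225.3 156.8] 125 [ 0.8473 -0.3297  0.021 ] 
side red [326.1 228.9] 130 [ 0.4462 -0.0628  0.021 ] 
side red [287.7 254.6] 120 [0.4965 0.0612 0.021 ]
```

drive_tool(
  plan=[
    [0.035, 0.019, 0.0283, 0.002, -1],
    [0.035, 0.019, 0.0283, 0.002, -1],
    [0.035, 0.019, 0.0283, 0.002, -1],
    [0.035, 0.019, 0.0283, 0.002, -1],
    [0.035, 0.019, 0.0283, 0.002, -1],
    [0.035, 0.019, 0.0283, 0.002, -1],
    [0.035, 0.019, 0.0283, 0.002, -1],
    [0.035, 0.019, 0.0283, 0.002, -1],
    [0.035, 0.019, 0.0283, 0.002, -1],
    [0.035, 0.019, 0.0283, 0.002, -1],
    [0.035, 0.019, 0.0283, 0.002, -1],
    [0.035, 0.019, 0.0283, 0.002, -1],
    [0.035, 0.019, 0.0283, 0.002, -1],
    [0.035, 0.019, 0.0283, 0.002, -1],
    [0.035, 0.019, 0.0283, 0.002, -1],
    [0.035, 0.019, 0.0283, 0.002, -1],
    [0.035, 0.019, 0.0283, 0.002, -1],
    [0.035, 0.019, 0.0283, 0.002, -1],
  ],
)

```text
time: 1.65
tool_pos: [0.5582, 0.0254, 0.2531]
eef_rot: [1.0, 0.027, -0.001, -0.002]
contact_force: [0.3, -0.1, -0.2]
opening: 0.0349
```

```bash
python3 - <<'E'
from h import *
C,im=grab('wrist','w1.png'); s=status.state(); print(s['tool_pos'],s['eef_rot'],s['time'],s['opening'],C[2])
E
```

```text
[0.56068942 0.02952409 0.25326463] [ 9.99624737e-01  2.72760191e-02 -3.80297706e-04 -2.50177496e-03] 1.7 0.03490768736731532 [0.62930544 0.02753291 0.4188811 ]
```

View pics/w1.png

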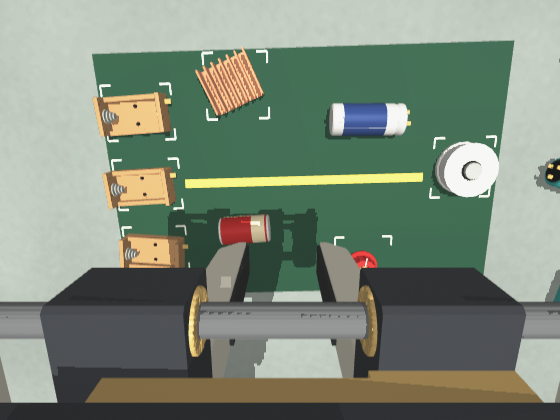

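The wrist view shows the line at (186,183)–(422,178), the capacitor at (368,120), the cell at (245,229), and all the other kit parts. I'll measure the axes relative to the line.

```bash
cat >> h.py <<'E'
def lineax(C,m,z):
    """per-column mid of the mask (image columns ~ along y) -> world axis fit"""
    ys,xs=np.nonzero(m); mid=[]; 
    for x in np.unique(xs)[3:-3]:
        c=ys[xs==x]; mid.append((x,(c.min()+c.max())/2))
    P=ray(C,np.array(mid),z)[:,:2]; v=cv2.fitLine(P.astype(np.float32),cv2.DIST_HUBER,0,.0005,.001).ravel().astype(float)
    d=v[:2]*np.sign(v[1]); return v[2:],d,np.degrees(np.arctan2(-d[0],d[1])),P
def report(C,im):
    M=masks(im); out={}
    for k,z in(('yellow',.004),('blue',.0215),('red',.0205)):
        b=[q for q in blobs(M[k],200) if q[0][1]<262]
        b=[q for q in b if not(k=='red' and np.ptp(np.nonzero(q[2])[1])>90)]
        best=max(b,key=lambda q:q[1]); out[k]=lineax(C,best[2],z)
    o,d,yaw,_=out['yellow']; n=np.array([d[1],-d[0]]); print('line',o.round(4),'yaw',round(yaw,2),'ends',out['yellow'][3][[0,-1]].round(4).tolist())
    for k in('blue','red'):
        p,dd,y,P=out[k]; print(k,'mid',p.round(4),'yaw',round(y,2),'x off line',round(float((p-o)@n)*1000,2),'y along',round(float((p-o)@d)*1000,1),'ends',P[[0,-1]].round(4).tolist())
    return out
E
python3 - <<'E'
from h import *
C=cam('wrist'); im=cv2.imread('pics/w1.png')[:,:,::-1]; report(C,im)
# ends: capacitor silver/lugs cols 330..405 at row 120; cell 219..271
for uv,z in(((330,120),.0215),((406,120),.0215),((219,231),.0205),((270,229),.0205)): print(uv,ray(C,uv,z)[0].round(4))
# height from two views: wrist ray vs scene ray of blue centroid / red centroid
Cs=cam('scene'); ims=cv2.imread('pics/scene0.png')[:,:,::-1]
for k in('blue','red'):
    g=[(CC,q[0]) for CC,I in((C,im),(Cs,ims)) for q in [max((q for q in blobs(masks(I)[k]) if not (k=='red' and (q[0][0]<300 if CC is Cs else q[0][0]>300))),key=lambda q:q[1])]]
    A=[];B=[]
    for CC,uv in g:
        d=ray(CC,uv,0)[0]-CC[2]; d/=np.linalg.norm(d); Q=np.eye(3)-np.outer(d,d); A.append(Q);B.append(Q@CC[2])
    print(k,'triangulated',np.linalg.lstsq(np.vstack(A),np.hstack(B),rcond=None)[0].round(4))
E
```

```text
Traceback (most recent call last):
  File "h.py", line 36, in report
    best=max(b,key=lambda q:q[1]); out[k]=lineax(C,best[2],z)
ValueError: max() iterable argument is empty
```

```bash
python3 - <<'E'
from h import *
C,im=grab('wrist','w2.png'); M=masks(im)
h=cv2.cvtColor(im,cv2.COLOR_RGB2HSV)
for n,p in(('red',(232,230)),('red2',(232,238)),('blue',(368,120)),('blue2',(368,132)),('yel',(300,181))): print(n,h[p[1],p[0]])
for k in M: print(k,[(q[0].round(),q[1]) for q in blobs(M[k],100)])
E
```

```text
red [  0 181 162]
red2 [  0 184 158]
blue [112 125 185]
blue2 [112 142 131]
yel [ 30 107 247]
yellow []
blue [(array([369., 118.]), np.int32(965)), (array([367., 134.]), np.int32(244))]
red [(array([239., 231.]), np.int32(687)), (array([367., 261.]), np.int32(265))]
```

```bash
sed -i "s/(S>140)&(V>110), blue=(H>108)&(H<130)&(S>110)/(S>80)\&(V>150), blue=(H>104)\&(H<130)\&(S>90)\&(V>25)/; s/(S>170)&(V>70))/(S>150)\&(V>60))/" h.py
python3 - <<'E'
from h import *
C=cam('wrist'); im=cv2.imread('pics/w2.png')[:,:,::-1]
M=masks(im)
for k in M: print(k,[(q[0].round(),q[1],np.ptp(np.array(np.nonzero(q[2])),axis=1)) for q in blobs(M[k],100)])
report(C,im)
for uv,z in(((330,120),.0215),((406,120),.0215),((219,231),.0205),((270,229),.0205)): print(uv,ray(C,uv,z)[0].round(4))
Cs=cam('scene'); ims=cv2.imread('pics/scene0.png')[:,:,::-1]
P=[((369,120),(265.6,226.7),'blue'),((239,231),(319.2,194.5),'red')]
for a,b,k in P:
    A=[];B=[]
    for CC,uv in((C,a),(Cs,b)):
        d=ray(CC,uv,0)[0]-CC[2]; d/=np.linalg.norm(d); Q=np.eye(3)-np.outer(d,d); A.append(Q);B.append(Q@CC[2])
    print(k,'triangulated',np.linalg.lstsq(np.vstack(A),np.hstack(B),rcond=None)[0].round(4))
E
```

```text
yellow [(array([307., 183.]), np.int32(2162), array([ 15, 236])), (array([191., 330.]), np.int32(145), array([45,  5]))]
blue [(array([369., 121.]), np.int32(1265), array([31, 44]))]
red [(array([239., 231.]), np.int32(705), array([25, 31])), (array([366., 261.]), np.int32(284), array([15, 25]))]
line [ 0.5556 -0.0032] yaw 4.88 ends [[0.5432, 0.1373], [0.5676, -0.1431]]
blue mid [ 0.6317 -0.0667] yaw 4.31 x off line 70.43 y along -69.7 ends [[0.6302, -0.0438], [0.6342, -0.086]]
red mid [0.4937 0.0757] yaw 4.76 x off line -54.99 y along 84.0 ends [[0.4912, 0.0908], [0.4943, 0.0604]]
(330, 120) [ 0.6311 -0.0224  0.0215]
(406, 120) [ 0.636  -0.1072  0.0215]
(219, 231) [0.4926 0.1006 0.0205]
(270, 229) [0.4988 0.0386 0.0205]
blue triangulated [ 0.6338 -0.0623  0.0255]
red triangulated [0.4953 0.0772 0.0244]
```

drive_tool(
  plan=[
    [0.035, 0.0138, -0.0113, -0.0185, 0.2],
    [0.035, 0.0138, -0.0113, -0.0185, 0.2],
    [0.035, 0.0138, -0.0113, -0.0185, 0.2],
    [0.035, 0.0138, -0.0113, -0.0185, 0.2],
    [0.035, 0.0138, -0.0113, -0.0185, 0.2],
    [0.035, 0.0138, -0.0113, -0.0185, 0.2],
    [0.035, 0.0138, -0.0113, -0.0185, 0.2],
    [0.035, 0.0138, -0.0113, -0.0185, 0.2],
    [0.035, 0, 0, 0, 0],
    [0.035, 0, 0, 0, 0],
  ],
)

```text
time: 2.58
tool_pos: [0.67, -0.0707, 0.096]
eef_rot: [0.999, 0.046, -0.003, -0.002]
contact_force: [-0.2, 0.6, 0.6]
opening: 0.0349
```

```bash
cat > st.py <<'E'
from h import *
s=status.state(); q=s['eef_rot']; p=s['tool_pos']; y=np.radians(4.8); e=np.array(p[:2])-[.5556,-.0032]
print(s['time'],p,'yaw',np.degrees(2*np.arctan2(q[1],q[0])),'x_off',e@[np.cos(y),np.sin(y)]*1000,'y_al',e@[-np.sin(y),np.cos(y)]*1000,s['contact_force'])
E
python3 st.py
```

```text
2.5833 [ 0.67003308 -0.07067395  0.09595039] yaw 5.217181668006381 x_off 108.38566796566634 y_al -76.81282084901217 [-0.24787001  0.58526904  0.64068899]
```

drive_tool(
  plan=[
    [0.035, 0.0005, 0.002, -0.013, 0],
    [0.035, 0.0005, 0.002, -0.013, 0],
    [0.035, 0.0005, 0.002, -0.013, 0],
    [0.035, 0.0005, 0.002, -0.013, 0],
    [0.035, 0, 0.001, -0.008, -0.2],
    [0.035, 0, 0, 0, 0],
    [0.035, 0, 0, 0, 0],
  ],
)

```text
time: 3.17
tool_pos: [0.6701, -0.0592, 0.0316]
eef_rot: [0.999, 0.044, -0.003, -0.002]
contact_force: [-0.7, 0.4, 1.5]
opening: 0.035
```

```bash
python3 st.py; python3 - <<'E'
from h import *
C,im=grab('wrist','w3.png')
E
```

```text
3.1667 [ 0.6701245  -0.05915973  0.03161442] yaw 5.084355503259967 x_off 109.44025685722843 y_al -65.34662954398428 [-0.68756708  0.43963848  1.51648273]
```

View pics/w3.png

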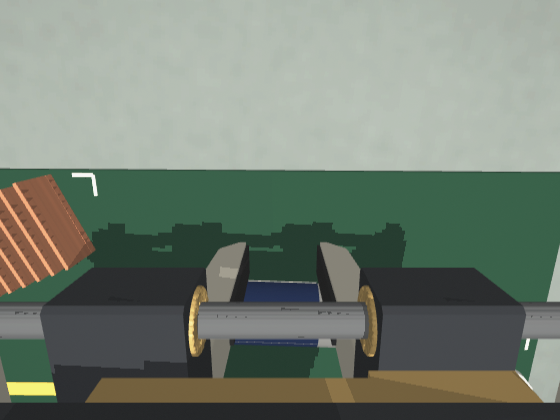

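The fingertips straddle the capacitor's centre, just outside it on the +x side at about (280,315), and they're clear of everything else. I'll push slowly toward the line.

drive_tool(
  plan=[
    [0.035, -0.004, -0.0003, 0, 0],
    [0.035, -0.004, -0.0003, 0, 0],
    [0.035, -0.003, -0.00025, 0, 0],
    [0.035, -0.003, -0.00025, 0, 0],
    [0.035, -0.003, -0.00025, 0, 0],
    [0.035, -0.003, -0.00025, 0, 0],
    [0.035, -0.003, -0.00025, 0, 0],
    [0.035, -0.003, -0.00025, 0, 0],
    [0.035, -0.003, -0.00025, 0, 0],
    [0.035, -0.003, -0.00025, 0, 0],
    [0.035, -0.003, -0.00025, 0, 0],
    [0.035, -0.003, -0.00025, 0, 0],
    [0.035, -0.003, -0.00025, 0, 0],
  ],
)

```text
time: 4.3
tool_pos: [0.6303, -0.0626, 0.0389]
eef_rot: [0.999, 0.044, 0.005, -0.002]
contact_force: [0.6, 1.5, 5.3]
opening: 0.0351
```

```bash
python3 st.py; cat > sc.py <<'E'
from h import *
import sys
C0=dict(scene=('yellow',)) 
L={'scene':(np.array([.5575,.0003]),4.6),'side':(np.array([.5569,.0089]),4.65)}
for n in L:
    C,im=grab(n,f'{n}_{sys.argv[1]}.png'); h=cv2.cvtColor(im,cv2.COLOR_RGB2HSV); o,y=L[n]; y=np.radians(y)
    for k,z in(('blue',.0215),('red',.0205)):
        for c,a,m in blobs(masks(im)[k],40):
            p=ray(C,c,z+.006)[0][:2]; e=p-o
            xo,ya=e@[np.cos(y),np.sin(y)]*1000,e@[-np.sin(y),np.cos(y)]*1000
            if abs(xo)<85 and abs(ya)<130:
                print(n,k,c.round(1),a,'x_off',xo.round(1),'y_al',ya.round(1))
E
python3 sc.py a
```

```text
4.3 [ 0.63027287 -0.06260125  0.03885728] yaw 5.032461696226977 x_off 69.44041458661872 y_al -65.44138996130637 [0.55664205 1.46395361 5.28165895]
scene blue [263.9 222.3] 107 x_off 56.9 y_al -69.6
scene red [319.2 194.7] 124 x_off -52.1 y_al 82.6
side blue [261.4 210.5] 105 x_off 50.7 y_al -85.0
side red [287.4 254.6] 146 x_off -57.3 y_al 64.0
```

The tip rode up over the capacitor: z rose 7 mm with 5 N upward. I'll back off and push lower, still above the middle.

drive_tool(
  plan=[
    [0.035, 0.006, 0.0005, 0.001, 0],
    [0.035, 0.008, 0.0006, 0, 0],
    [0.035, 0.008, 0.0006, 0, 0],
    [0.035, 0.003, 0, -0.004, 0],
    [0.035, 0, 0, -0.005, 0],
    [0.035, 0, 0, -0.003, 0],
    [0.035, 0, 0, 0, 0],
  ],
)

```text
time: 4.98
tool_pos: [0.6555, -0.0612, 0.0244]
eef_rot: [0.999, 0.044, 0.002, -0.002]
contact_force: [0.4, -0.2, -0.0]
opening: 0.0354
```

```bash
python3 st.py; python3 sc.py b
```

```text
4.9833 [ 0.65546339 -0.06117658  0.02440712] yaw 5.056516912466527 x_off 94.66180338503125 y_al -66.12959727817655 [ 0.39748196 -0.19923431 -0.02120937]
scene blue [263.6 223.8] 136 x_off 62.8 y_al -70.4
scene red [319.1 194.6] 125 x_off -52.4 y_al 82.2
side blue [258.5 210.1] 122 x_off 58.0 y_al -84.4
side red [287.4 254.5] 150 x_off -57.1 y_al 63.5
```

drive_tool(
  plan=[
    [0.035, 0, 0, 0.003, 0],
    [0.035, -0.003, -0.00025, 0, 0],
    [0.035, -0.003, -0.00025, 0, 0],
    [0.035, -0.003, -0.00025, 0, 0],
    [0.035, -0.003, -0.00025, 0, 0],
    [0.035, -0.003, -0.00025, 0, 0],
    [0.035, -0.003, -0.00025, 0, 0],
    [0.035, -0.003, -0.00025, 0, 0],
    [0.035, -0.003, -0.00025, 0, 0],
  ],
)

```text
time: 5.83
tool_pos: [0.6292, -0.0636, 0.0296]
eef_rot: [0.999, 0.044, 0.003, -0.001]
contact_force: [0.2, -0.9, -0.4]
opening: 0.0349
```

```bash
python3 st.py; python3 sc.py c
```

```text
5.8333 [ 0.62923791 -0.06356793  0.02958144] yaw 5.04492960846745 x_off 68.32819704632628 y_al -66.31807559057553 [ 0.21636638 -0.87902978 -0.41038109]
scene blue [263.6 224. ] 98 x_off 63.6 y_al -70.3
scene red [319.3 194.7] 123 x_off -51.9 y_al 82.7
scene red [260.5 192.7] 40 x_off -78.8 y_al -74.3
side blue [268.2 212.1] 100 x_off 32.2 y_al -82.8
side red [287.4 254.6] 146 x_off -57.3 y_al 64.0
```

```bash
python3 - <<'E'
import cv2,numpy as np
a=cv2.imread('pics/side_c.png')[140:320,170:370]; b=cv2.imread('pics/scene_c.png')[160:280,180:400]
cv2.imwrite('pics/cc.png',np.hstack([cv2.resize(a,(400,360)),cv2.resize(b,(400,360))]))
E
```

```text
(no output)
```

View pics/cc.png

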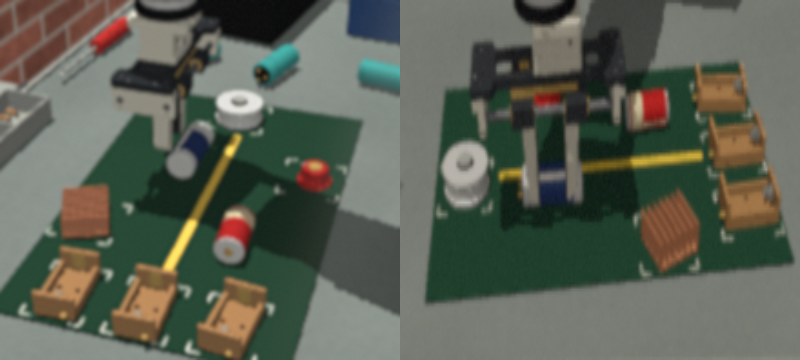

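The side view shows the capacitor's end disc still to the left of the line, near the fingers, and it's rolling straight. I'll continue.

drive_tool(
  plan=[
    [0.035, -0.003, -0.00025, -0.0015, 0],
    [0.035, -0.003, -0.00025, -0.0005, 0],
    [0.035, -0.003, -0.00025, -0.0002, 0],
    [0.035, -0.003, -0.00025, -0.0002, 0],
    [0.035, -0.003, -0.00025, -0.0002, 0],
    [0.035, -0.003, -0.00025, -0.0002, 0],
    [0.035, -0.003, -0.00025, -0.0002, 0],
    [0.035, -0.003, -0.00025, -0.0002, 0],
    [0.035, -0.003, -0.00025, -0.0002, 0],
    [0.035, -0.002, -0.0002, 0, 0],
    [0.035, 0.004, 0, 0, 0],
    [0.035, 0.01, 0, 0, 0],
    [0.035, 0.01, 0, 0.01, 0],
  ],
)

```text
time: 7.02
tool_pos: [0.6195, -0.0661, 0.0343]
eef_rot: [0.999, 0.044, 0.001, -0.002]
contact_force: [-0.1, 0.2, 0.7]
opening: 0.0351
```

```bash
python3 st.py
```

```text
7.0167 [ 0.61949708 -0.0660896   0.03431288] yaw 5.015578490058781 x_off 58.41052087340739 y_al -68.01580649872453 [-0.06229372  0.17844919  0.7277246 ]
```

drive_tool(
  plan=[
    [0.035, 0, 0, 0.03, 0],
    [0.035, -0.006, 0.009, 0.03, 0],
    [0.035, -0.008, 0.012, 0.03, 0],
    [0.035, -0.008, 0.012, 0.03, 0],
    [0.035, -0.008, 0.012, 0.03, 0],
    [0.035, -0.008, 0.012, 0.03, 0],
    [0.035, -0.008, 0.012, 0.03, 0],
    [0.035, -0.008, 0.012, 0.01, 0],
    [0.035, 0, 0, 0, 0],
    [0.035, 0, 0, 0, 0],
  ],
)

```text
time: 7.85
tool_pos: [0.5663, 0.0182, 0.2665]
eef_rot: [0.999, 0.043, 0.004, -0.002]
contact_force: [0.3, -0.4, -0.2]
opening: 0.0348
```

```bash
python3 - <<'E'
from h import *
C,im=grab('wrist','w4.png'); report(C,im)
E
python3 st.py
```

```text
line [0.5518 0.0665] yaw 4.53 ends [[0.5456, 0.1402], [0.5595, -0.0254]]
blue mid [ 0.5682 -0.0659] yaw 2.97 x off line 5.92 y along -133.3 ends [[0.5671, -0.0461], [0.57, -0.0873]]
red mid [0.495  0.0787] yaw 13.58 x off line -55.65 y along 16.7 ends [[0.4917, 0.0931], [0.4982, 0.0644]]
7.9 [0.56628286 0.01801075 0.26608524] yaw 4.963868443192311 x_off 12.420262416286286 y_al 20.242443494951292 [1.64542178 0.47101206 0.34323162]
```

View pics/w4.png

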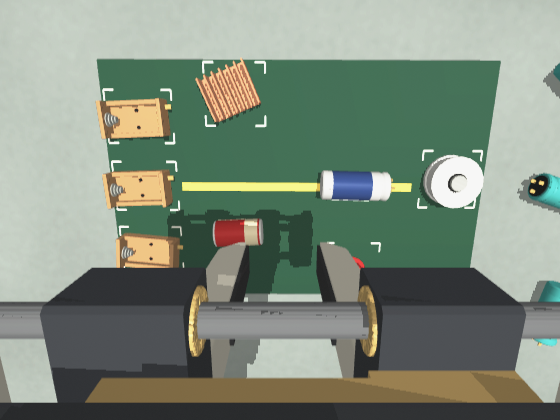

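The capacitor is now on the line's +x edge at (354,186), slightly short of centre. I'll refine this with both visible line segments and the whole body.

```bash
cat > fine.py <<'E'
from h import *
def mids(C,im,m,x0,x1,z,r0,r1):
    P=[];W=[]
    for x in range(x0,x1+1):
        c=np.nonzero(m[r0:r1,x])[0]
        if len(c)>3: P.append((x,r0+(c.min()+c.max())/2)); W.append(np.ptp(c)+1)
    Q=ray(C,np.array(P),z)[:,:2]; v=cv2.fitLine(Q.astype(np.float32),cv2.DIST_HUBER,0,.0005,.001).ravel().astype(float)
    d=v[:2]*np.sign(v[1]); return v[2:],d,np.degrees(np.arctan2(-d[0],d[1])),np.array(W),Q
def go(C,im,ycols,ccols,rr,z):
    h=cv2.cvtColor(im,cv2.COLOR_RGB2HSV).astype(int); H,S,V=h[...,0],h[...,1],h[...,2]
    green=(H>55)&(H<98)&(S>70)
    dark=V<45
    m=~green&~dark
    Y=masks(im)['yellow']; Pts=[]
    for a,b in ycols: Pts.append(mids(C,im,Y,a,b,.004,*rr)[4])
    v=cv2.fitLine(np.vstack(Pts).astype(np.float32),cv2.DIST_HUBER,0,.0005,.001).ravel().astype(float); o=v[2:]; d=v[:2]*np.sign(v[1])
    p,dd,y,W,Q=mids(C,im,m,ccols[0],ccols[1],z,*rr); n=np.array([d[1],-d[0]])
    print('line yaw',np.degrees(np.arctan2(-d[0],d[1])).round(2),'body yaw',y.round(2),'mid',p.round(4),'x_off mm',((p-o)@n*1000).round(2),'ends off',((Q[[2,-3]]-o)@n*1000).round(1),'widths px',np.percentile(W,[5,50,95]))
E
python3 - <<'E'
from fine import *
C=cam('wrist'); im=cv2.imread('pics/w4.png')[:,:,::-1]
go(C,im,[(190,310),(397,409)],(326,384),(160,215),.0215)
go(C,im,[(190,310),(397,409)],(338,370),(160,215),.0215)
go(C,im,[(190,310)],(338,370),(160,215),.0215)
go(C,im,[(190,310),(340,400)],(219,258),(212,252),.0205)
E
```

```text
line yaw 4.66 body yaw 4.07 mid [ 0.5676 -0.0689] x_off mm 4.82 ends off [6.  4.5] widths px [29. 30. 31.]
line yaw 4.66 body yaw 2.61 mid [ 0.567  -0.0662] x_off mm 4.5 ends off [4.8 3.8] widths px [29.6 30.  31. ]
line yaw 4.52 body yaw 2.61 mid [ 0.567  -0.0662] x_off mm 4.83 ends off [5.1 4.2] widths px [29.6 30.  31. ]Traceback (most recent call last):
  File "<stdin>", line 6, in <module>
  File "fine.py", line 15, in go
    for a,b in ycols: Pts.append(mids(C,im,Y,a,b,.004,*rr)[4])
                                 ~~~~^^^^^^^^^^^^^^^^^^^^^
  File "fine.py", line 7, in mids
    Q=ray(C,np.array(P),z)[:,:2]; v=cv2.fitLine(Q.astype(np.float32),cv2.DIST_HUBER,0,.0005,.001).ravel().astype(float)
      ~~~^^^^^^^^^^^^^^^^^
  File "h.py", line 12, in ray
    d=(Rc@np.linalg.inv(K)@np.c_[uv,np.ones(len(uv))].T).T
       ~~~~~~~~~~~~~~~~~~~^~~~~~~~~~~~~~~~~~~~~~~~~~~~~
ValueError: matmul: Input operand 1 has a mismatch in its core dimension 0, with gufunc signature (n?,k),(k,m?)->(n?,m?) (size 1 is different from 3)
```

```bash
python3 sc.py d
```

```text
scene blue [265.4 211.9] 218 x_off 13.6 y_al -64.4
scene red [260.7 191.7] 114 x_off -83.8 y_al -73.6
scene red [319.4 194.7] 119 x_off -51.7 y_al 83.0
side blue [279.1 212.9] 98 x_off 5.7 y_al -87.2
side red [287.9 254.7] 137 x_off -58.3 y_al 63.8
```

drive_tool(
  plan=[
    [0.035, 0.006, -0.011, -0.018, 0],
    [0.035, 0.006, -0.011, -0.022, 0],
    [0.035, 0.006, -0.011, -0.022, 0],
    [0.035, 0.006, -0.011, -0.022, 0],
    [0.035, 0.006, -0.011, -0.022, 0],
    [0.035, 0.006, -0.011, -0.022, 0],
    [0.035, 0.006, -0.011, -0.022, 0],
    [0.035, 0.002, -0.005, -0.022, 0],
    [0.035, 0, 0, -0.022, 0],
    [0.035, 0, 0, -0.012, 0],
    [0.035, 0, 0, 0, 0],
    [0.035, 0, 0, 0, 0],
  ],
)

```text
time: 9.0
tool_pos: [0.6067, -0.0752, 0.0335]
eef_rot: [0.999, 0.039, -0.008, -0.004]
contact_force: [0.4, -0.5, 0.1]
opening: 0.0348
```

```bash
python3 st.py
```

```text
9.0 [ 0.60674495 -0.07520424  0.03349305] yaw 4.493508048832019 x_off 44.94041338850625 y_al -76.03140718198009 [ 0.39029738 -0.48348629  0.08203701]
```

drive_tool(
  plan=[
    [0.035, 0.001, 0.004, -0.003, 0.1],
    [0.035, 0.001, 0.004, -0.0025, 0.1],
    [0.035, 0, 0, 0, 0],
    [0.035, -0.002, -0.0002, 0, 0],
    [0.035, -0.002, -0.0002, 0, 0],
    [0.035, -0.002, -0.0002, 0, 0],
    [0.035, -0.002, -0.0002, 0, 0],
    [0.035, -0.002, -0.0002, 0, 0],
    [0.035, -0.002, -0.0002, 0, 0],
    [0.035, 0, 0, 0, 0],
  ],
)

```text
time: 9.83
tool_pos: [0.5981, -0.0673, 0.0328]
eef_rot: [0.999, 0.042, -0.005, -0.004]
contact_force: [0.4, 0.1, 0.1]
opening: 0.0353
```

```bash
python3 st.py; python3 sc.py e
```

```text
9.8333 [ 0.5981386  -0.06734141  0.03276692] yaw 4.791674892214764 x_off 37.02219632058305 y_al -67.47599873306041 [0.435341   0.07051471 0.12945103]
scene blue [262.9 212.1] 161 x_off 13.9 y_al -70.7
scene red [260.9 193. ] 84 x_off -77.2 y_al -73.3
scene red [319.2 194.7] 120 x_off -52.0 y_al 82.5
side blue [279.3 212.9] 100 x_off 5.3 y_al -87.3
side red [287.7 254.6] 142 x_off -57.7 y_al 63.9
```

drive_tool(
  plan=[
    [0.035, 0, 0, -0.004, 0],
    [0.035, 0, 0, -0.001, 0],
    [0.035, -0.002, -0.0002, 0, 0],
    [0.035, -0.002, -0.0002, 0, 0],
    [0.035, -0.002, -0.0002, 0, 0],
    [0.035, -0.002, -0.0002, 0, 0],
    [0.035, 0, 0, 0, 0],
  ],
)

```text
time: 10.52
tool_pos: [0.5897, -0.0682, 0.0267]
eef_rot: [0.999, 0.042, -0.005, -0.004]
contact_force: [0.1, 0.4, 0.2]
opening: 0.0352
```

```bash
python3 st.py; python3 sc.py f
```

```text
10.5167 [ 0.58969486 -0.06823483  0.02674817] yaw 4.790668759753964 x_off 28.533313504128202 y_al -67.65973131194306 [0.0737587  0.38092079 0.21840126]
scene blue [262.8 211. ] 157 x_off 8.8 y_al -70.8
scene red [260.6 193.2] 77 x_off -76.1 y_al -74.1
scene red [319.2 194.6] 121 x_off -52.2 y_al 82.4
side blue [282.  213.7] 113 x_off -2.0 y_al -86.0
side red [287.5 254.6] 145 x_off -57.4 y_al 63.8
```

The capacitor moved about 5–7 mm, so it should be about centred now. I'll retreat and check from above.

drive_tool(
  plan=[
    [0.035, 0.008, 0.0006, 0, 0],
    [0.02, 0.01, 0.001, 0.005, 0],
    [0.02, 0, 0, 0.03, 0],
    [0.02, -0.008, 0.01, 0.03, 0],
    [0.02, -0.01, 0.01, 0.03, 0],
    [0.02, -0.01, 0.012, 0.03, 0],
    [0.02, -0.01, 0.012, 0.03, 0],
    [0.02, -0.01, 0.012, 0.03, 0],
    [0.02, -0.01, 0.012, 0.03, 0],
    [0.02, -0.01, 0.012, 0.02, 0],
    [0.02, 0, 0, 0, 0],
    [0.02, 0, 0, 0, 0],
    [0.02, 0, 0, 0, 0],
  ],
)

```text
time: 11.7
tool_pos: [0.5423, 0.0176, 0.2736]
eef_rot: [0.999, 0.042, -0.003, -0.004]
contact_force: [-1.0, -0.3, 0.6]
opening: 0.0198
```

```bash
python3 - <<'E'
from h import *
C,im=grab('wrist','w5.png'); report(C,im)
for k,m in masks(im).items(): print(k,[(q[0].round(),q[1],[np.ptp(a) for a in np.nonzero(q[2])]) for q in blobs(m,60)])
E
python3 st.py
```

```text
line [0.553  0.0552] yaw 4.81 ends [[0.5458, 0.1405], [0.5598, -0.0252]]
blue mid [ 0.5624 -0.0662] yaw 3.3 x off line -0.85 y along -121.8 ends [[0.5609, -0.0467], [0.5636, -0.0868]]
red mid [0.4936 0.0806] yaw 7.57 x off line -57.06 y along 30.3 ends [[0.4922, 0.0936], [0.4961, 0.0634]]
yellow [(array([403., 165.]), np.int32(188), [np.int64(11), np.int64(20)]), (array([253., 164.]), np.int32(1235), [np.int64(8), np.int64(137)]), (array([354., 255.]), np.int32(91), [np.int64(10), np.int64(11)]), (array([337., 326.]), np.int32(99), [np.int64(41), np.int64(3)]), (array([228., 334.]), np.int32(116), [np.int64(37), np.int64(4)])]
blue [(array([354., 167.]), np.int32(1087), [np.int64(29), np.int64(39)])]
red [(array([232., 211.]), np.int32(716), [np.int64(25), np.int64(30)]), (array([351., 249.]), np.int32(587), [np.int64(30), np.int64(29)])]
11.75 [0.54215072 0.0173809  0.27300207] yaw 4.752270101133099 x_off -11.679948446224005 y_al 21.63412970794037 [-0.1981772  -0.09750978 -0.5943759 ]
```

View pics/w5.png

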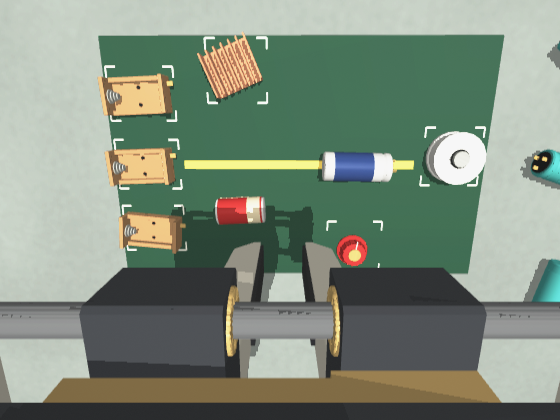

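The capacitor now lies on the line at (356,166), visually centred. Next I'll take a precise reading of it and of the cell at (240,210).

```bash
python3 - <<'E'
from fine import *
C=cam('wrist'); im=cv2.imread('pics/w5.png')[:,:,::-1]
go(C,im,[(192,312),(400,411)],(327,386),(140,195),.0215)
go(C,im,[(192,312),(400,411)],(340,372),(140,195),.0215)
# cell: line first then body by its own rows
for cols in((219,262),(221,245)):
    h=cv2.cvtColor(im,cv2.COLOR_RGB2HSV).astype(int); m=~((h[...,0]>55)&(h[...,0]<98)&(h[...,1]>70))&(h[...,2]>45)
    L=mids(C,im,masks(im)['yellow'],192,312,.004,140,195)
    p,d,y,W,Q=mids(C,im,m,*cols,.0205,190,230); n=np.array([L[1][1],-L[1][0]])
    print('cell',p.round(4),'yaw',y.round(2),'off',((p-L[0])@n*1000).round(2),'ends',((Q[[1,-2]]-L[0])@n*1000).round(1),Q[[0,-1]].round(4).tolist(),np.percentile(W,[5,50,95]))
E
```

```text
line yaw 4.8 body yaw 3.24 mid [ 0.5626 -0.0689] x_off mm -0.52 ends off [ 0.5 -1.3] widths px [28. 29. 30.]
line yaw 4.8 body yaw 2.41 mid [ 0.5628 -0.0757] x_off mm -0.89 ends off [-0.1 -1.3] widths px [28. 29. 29.]
cell [0.4956 0.0676] yaw 7.09 off -55.8 ends [-56.6 -54.6] [[0.4919, 0.0946], [0.4991, 0.0406]] [27.15 28.   28.85]
cell [0.4951 0.0727] yaw 8.1 off -55.86 ends [-56.6 -55.3] [[0.4928, 0.0921], [0.4967, 0.0619]] [28. 28. 29.]
```

The capacitor is about −0.5 mm off and within 1.5° of the line, so I'll leave it. Next is the cell, from its −x side.

drive_tool(
  plan=[
    [0.02, -0.012, 0.006, -0.015, 0],
    [0.02, -0.0125, 0.0065, -0.02, 0],
    [0.02, -0.0125, 0.0065, -0.02, 0],
    [0.02, -0.0125, 0.0065, -0.02, 0],
    [0.02, -0.0125, 0.0065, -0.02, 0],
    [0.02, -0.0125, 0.0065, -0.02, 0],
    [0.02, -0.0125, 0.0065, -0.02, 0],
    [0.02, -0.003, 0, -0.02, 0],
    [0.02, 0, 0, -0.02, 0],
    [0.02, 0, 0, -0.015, 0],
    [0.02, 0, 0, 0, 0],
    [0.02, 0, 0, 0, 0],
  ],
)

```text
time: 12.75
tool_pos: [0.4435, 0.0582, 0.0605]
eef_rot: [0.999, 0.038, -0.015, -0.004]
contact_force: [0.2, -0.1, 0.9]
opening: 0.0199
```

```bash
python3 st.py; python3 sc.py g
```

```text
12.75 [0.44353236 0.05822203 0.06051305] yaw 4.301378378161107 x_off -106.53493789703242 y_al 70.58418960243144 [ 0.17749582 -0.09839992  0.85219039]
scene blue [265.4 210.8] 215 x_off 8.8 y_al -64.1
scene red [260.8 191.7] 115 x_off -83.8 y_al -73.4
scene red [319.3 194.4] 131 x_off -53.4 y_al 83.0
side blue [279.7 212.6] 66 x_off 4.7 y_al -89.0
side red [287.5 254.7] 143 x_off -57.5 y_al 64.0
```

drive_tool(
  plan=[
    [0.02, 0.003, 0.0025, -0.013, 0.2],
    [0.02, 0.003, 0.0025, -0.012, 0.2],
    [0.02, 0.003, 0, -0.004, 0],
    [0.02, 0.003, 0, 0, 0],
    [0.02, 0.003, 0.00025, 0, 0],
    [0.02, 0, 0, 0, 0],
  ],
)

```text
time: 13.35
tool_pos: [0.4639, 0.063, 0.0362]
eef_rot: [0.999, 0.041, -0.01, -0.004]
contact_force: [-0.5, 0.2, -0.0]
opening: 0.0196
```

```bash
python3 st.py; python3 sc.py h
```

```text
13.35 [0.46385084 0.06303622 0.03618999] yaw 4.650322799471757 x_off -85.88487539481766 y_al 73.68128878586376 [-0.49528921  0.17673193 -0.0081066 ]
scene blue [265.2 210.7] 216 x_off 8.4 y_al -64.5
scene red [260.7 191.7] 116 x_off -83.9 y_al -73.5
scene red [319.3 194.2] 128 x_off -54.0 y_al 83.1
side blue [279.  212.3] 57 x_off 6.7 y_al -89.7
side red [287.5 254.6] 140 x_off -57.3 y_al 63.9
```

drive_tool(
  plan=[
    [0.02, -0.004, 0, -0.004, 0],
    [0.02, -0.001, 0.0005, -0.004, 0],
    [0.02, 0, 0, -0.002, 0],
    [0.02, 0, 0, 0, 0],
  ],
)

```text
time: 13.78
tool_pos: [0.4576, 0.0635, 0.026]
eef_rot: [0.999, 0.04, -0.01, -0.004]
contact_force: [-0.4, 0.5, -0.2]
opening: 0.0201
```

```bash
python3 st.py
```

```text
13.7833 [0.45755223 0.06348398 0.0260075 ] yaw 4.6407268182964225 x_off -92.12393207126595 y_al 74.65453146784722 [-0.44229188  0.50128036 -0.17045614]
```

drive_tool(
  plan=[
    [0.02, 0.003, 0.00025, 0, 0],
    [0.02, 0.003, 0.00025, 0, 0],
    [0.02, 0.003, 0.00025, 0, 0],
    [0.02, 0.003, 0.00025, 0, 0],
    [0.02, 0.003, 0.00025, 0, 0],
    [0.02, 0.003, 0.00025, 0, 0],
    [0.02, 0.003, 0.00025, 0, 0],
    [0.02, 0.003, 0.00025, 0, 0],
    [0.02, 0.003, 0.00025, 0, 0],
  ],
)

```text
time: 14.53
tool_pos: [0.4873, 0.066, 0.026]
eef_rot: [0.999, 0.041, -0.01, -0.004]
contact_force: [-0.5, -0.1, 0.5]
opening: 0.0201
```

```bash
python3 st.py; python3 sc.py i
```

```text
14.5333 [0.48730499 0.06599948 0.02598219] yaw 4.646176508917303 x_off -62.265024981270486 y_al 74.67156905782917 [-0.48621217 -0.07379086  0.52045497]
scene blue [265.2 210.8] 212 x_off 8.9 y_al -64.7
scene red [260.8 191.7] 115 x_off -83.8 y_al -73.4
scene red [320.4 199. ] 152 x_off -31.1 y_al 82.5
side red [277.5 253.1] 110 x_off -35.7 y_al 65.1
```

drive_tool(
  plan=[
    [0.02, 0.003, 0.00025, 0, 0],
    [0.02, 0.003, 0.00025, 0, 0],
    [0.02, 0.003, 0.00025, 0, 0],
    [0.02, 0.003, 0.00025, 0, 0],
    [0.02, 0.003, 0.00025, 0, 0],
    [0.02, 0.003, 0.00025, 0, 0],
    [0.02, 0.002, 0.00025, 0, 0],
    [0.02, 0.002, 0.0002, 0, 0],
    [0.02, 0, 0, 0, 0],
  ],
)

```text
time: 15.38
tool_pos: [0.5117, 0.0681, 0.0259]
eef_rot: [0.999, 0.041, -0.01, -0.004]
contact_force: [0.2, 0.4, -0.3]
opening: 0.0205
```

```bash
python3 st.py; python3 sc.py j
```

```text
15.3833 [0.51169045 0.06812169 0.02590238] yaw 4.644994203597513 x_off -37.78750657668735 y_al 74.7458107980922 [ 0.24845053  0.42463068 -0.31260928]
scene blue [265.3 210.8] 214 x_off 8.8 y_al -64.4
scene red [260.8 191.7] 115 x_off -83.8 y_al -73.4
scene red [322.7 204.3] 155 x_off -6.2 y_al 84.8
side red [266.6 251.4] 109 x_off -11.5 y_al 66.2
```

drive_tool(
  plan=[
    [0.02, 0.002, 0.0002, 0, 0],
    [0.02, 0.002, 0.0002, 0, 0],
    [0.02, 0.002, 0.0002, 0, 0],
    [0.02, 0.0015, 0.0001, 0, 0],
    [0.02, 0, 0, 0, 0],
    [0.02, 0, 0, 0, 0],
  ],
)

```text
time: 15.98
tool_pos: [0.5193, 0.0689, 0.0259]
eef_rot: [0.999, 0.041, -0.01, -0.004]
contact_force: [0.2, 0.0, 0.5]
opening: 0.0199
```

```bash
python3 st.py; python3 sc.py k
```

```text
15.9833 [0.51928576 0.06888506 0.02587668] yaw 4.648632492132592 x_off -30.15496367980239 y_al 74.87094227413037 [0.24416054 0.03177638 0.46109259]
scene blue [265.3 210.8] 215 x_off 9.0 y_al -64.5
scene red [260.8 191.7] 115 x_off -83.8 y_al -73.4
scene red [323.3 205.4] 145 x_off -0.9 y_al 85.6
side red [262.9 250.6] 100 x_off -3.3 y_al 66.1
```

drive_tool(
  plan=[
    [0.02, -0.008, -0.0006, 0, 0],
    [0.02, -0.01, -0.001, 0.005, 0],
    [0.02, 0, 0, 0.03, 0],
    [0.02, 0.005, -0.002, 0.03, 0],
    [0.02, 0.008, -0.005, 0.03, 0],
    [0.02, 0.008, -0.008, 0.03, 0],
    [0.02, 0.008, -0.008, 0.03, 0],
    [0.02, 0.008, -0.008, 0.03, 0],
    [0.02, 0.008, -0.008, 0.03, 0],
    [0.02, 0.004, -0.008, 0.02, 0],
    [0.02, 0, 0, 0, 0],
    [0.02, 0, 0, 0, 0],
    [0.02, 0, 0, 0, 0],
  ],
)

```text
time: 17.17
tool_pos: [0.5349, 0.0179, 0.2724]
eef_rot: [0.999, 0.041, -0.014, -0.003]
contact_force: [0.4, -0.6, -0.7]
opening: 0.0201
```

```bash
python3 st.py; python3 -c "
from h import *
C,im=grab('wrist','w6.png')"; python3 sc.py l
```

```text
17.1667 [0.5349182  0.01791301 0.2724307 ] yaw 4.687608979741706 x_off -18.842576952332383 y_al 22.769575194594683 [ 0.42239471 -0.61667331 -0.69577921]
scene blue [265.3 210.7] 214 x_off 8.6 y_al -64.4
scene red [260.7 191.6] 114 x_off -83.9 y_al -73.6
scene red [323.3 205.4] 149 x_off -0.7 y_al 85.5
side blue [281.9 213.7] 110 x_off -1.8 y_al -85.8
side red [263.8 250.6] 116 x_off -5.0 y_al 65.3
```

View pics/w6.png

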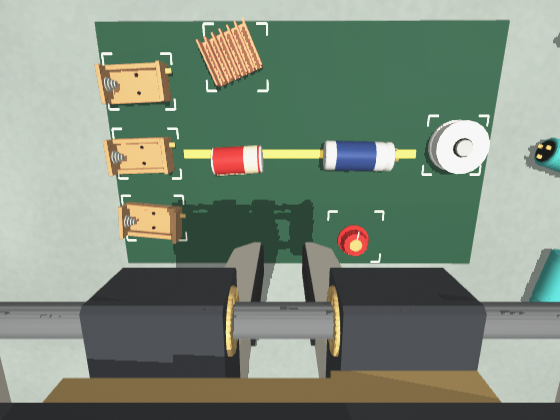

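The cell at (237,160) is close to the line but slightly short of it and appears a bit yawed. The capacitor at (359,156) is on the line.

```bash
cat > both.py <<'E'
from fine import *
import sys
def both(f,capc,cellc,yc,rr):
    C=cam('wrist'); im=cv2.imread(f)[:,:,::-1]
    go(C,im,yc,capc,rr,.0215); go(C,im,yc,cellc,rr,.0205)
E
python3 - <<'E'
from both import *
yc=[(186,208),(268,318),(400,413)]
both('pics/w6.png',(329,388),(215,260),yc,(136,182))
both('pics/w6.png',(340,374),(217,240),yc,(136,182))
E
```

```text
line yaw 4.76 body yaw 3.79 mid [ 0.5617 -0.0602] x_off mm 0.47 ends off [ 1.1 -0.7] widths px [29. 30. 31.]
line yaw 4.76 body yaw 7.75 mid [0.5453 0.0727] x_off mm -4.91 ends off [-6.3 -3.9] widths px [29. 29. 30.]
line yaw 4.76 body yaw 4.76 mid [ 0.5622 -0.0663] x_off mm 0.47 ends off [ 0.5 -0.1] widths px [29. 30. 30.]
line yaw 4.76 body yaw 8.06 mid [0.5439 0.0831] x_off mm -5.46 ends off [-6.3 -5.1] widths px [29. 29. 30.]
```

drive_tool(
  plan=[
    [0.025, -0.005, 0.006, -0.015, -0.2],
    [0.025, -0.005, 0.0075, -0.02, -0.2],
    [0.025, -0.005, 0.0075, -0.02, -0.2],
    [0.025, -0.005, 0.0075, -0.02, -0.2],
    [0.025, -0.005, 0.0075, -0.02, -0.2],
    [0.025, -0.005, 0.0075, -0.02, -0.2],
    [0.025, -0.004, 0.006, -0.02, -0.2],
    [0.025, 0, 0, -0.02, 0],
    [0.025, 0, 0, -0.02, 0],
    [0.025, 0, 0, -0.012, 0],
    [0.025, 0, 0, 0, 0],
    [0.025, 0, 0, 0, 0],
  ],
)

```text
time: 18.32
tool_pos: [0.4891, 0.0728, 0.0665]
eef_rot: [0.999, 0.03, -0.024, -0.003]
contact_force: [0.1, 0.1, -0.2]
opening: 0.0249
```

```bash
python3 st.py
```

```text
18.3167 [0.48910327 0.07280785 0.06653394] yaw 3.47911797545844 x_off -59.903343640631306 y_al 81.30558756199213 [ 0.13627798  0.14430016 -0.21987127]
```

drive_tool(
  plan=[
    [0.025, 0.002, -0.001, -0.012, 0],
    [0.025, 0.002, 0, -0.012, 0],
    [0.025, 0.002, 0, -0.009, 0],
    [0.025, 0, 0, -0.003, 0],
    [0.025, 0, 0, 0, 0],
  ],
)

```text
time: 18.73
tool_pos: [0.4964, 0.0718, 0.0282]
eef_rot: [0.999, 0.03, -0.023, -0.003]
contact_force: [0.3, -0.3, 0.8]
opening: 0.0251
```

```bash
python3 st.py
```

```text
18.7333 [0.49636807 0.07184617 0.02815047] yaw 3.486353986060578 x_off -52.74449153402387 y_al 79.73936931665047 [ 0.27642401 -0.26360811  0.83513027]
```

drive_tool(
  plan=[
    [0.025, 0.003, 0.0002, -0.0015, 0],
    [0.025, 0.003, 0.0002, 0, 0],
    [0.025, 0.003, 0.0002, 0, 0],
    [0.025, 0.003, 0.0002, 0, 0],
    [0.025, 0.003, 0.0002, 0, 0],
    [0.025, 0.0015, 0.0001, 0, 0],
    [0.025, 0.0012, 0.0001, 0, 0],
    [0.025, 0.0012, 0.0001, 0, 0],
    [0.025, 0.0012, 0.0001, 0, 0],
    [0.025, 0.0012, 0.0001, 0, 0],
    [0.025, 0.0012, 0.0001, 0, 0],
    [0.025, 0.0012, 0.0001, 0, 0],
    [0.025, 0, 0, 0, 0],
  ],
)

```text
time: 19.82
tool_pos: [0.5238, 0.0738, 0.028]
eef_rot: [0.999, 0.03, -0.022, -0.004]
contact_force: [0.3, -0.6, -0.1]
opening: 0.0252
```

```bash
python3 st.py; python3 sc.py m
```

```text
19.8167 [0.52383169 0.07376608 0.02802677] yaw 3.478888918192995 x_off -25.21654157164226 y_al 79.35445165150463 [ 0.3208585  -0.55437423 -0.08555018]
scene blue [265.3 210.7] 218 x_off 8.5 y_al -64.3
scene red [260.7 191.7] 116 x_off -83.9 y_al -73.5
scene red [323.5 207. ] 160 x_off 6.1 y_al 85.1
side red [259.8 249.9] 83 x_off 3.9 y_al 65.7
```

drive_tool(
  plan=[
    [0.025, -0.008, -0.0006, 0, 0],
    [0.025, -0.01, -0.001, 0.005, 0],
    [0.025, 0, 0, 0.03, 0.2],
    [0.025, 0.005, -0.002, 0.03, 0.2],
    [0.025, 0.008, -0.005, 0.03, 0.2],
    [0.025, 0.008, -0.008, 0.03, 0.2],
    [0.025, 0.008, -0.008, 0.03, 0.2],
    [0.025, 0.008, -0.008, 0.03, 0.2],
    [0.025, 0.008, -0.008, 0.03, 0],
    [0.025, 0.004, -0.008, 0.02, 0],
    [0.025, 0, 0, 0, 0],
    [0.025, 0, 0, 0, 0],
    [0.025, 0, 0, 0, 0],
  ],
)

```text
time: 21.0
tool_pos: [0.5394, 0.0227, 0.2745]
eef_rot: [0.999, 0.042, -0.026, -0.003]
contact_force: [0.5, 0.7, -0.4]
opening: 0.0249
```

```bash
python3 st.py; python3 -c "
from h import *
C,im=grab('wrist','w7.png')"; python3 sc.py n
```

```text
21.0 [0.53943917 0.02274954 0.27450301] yaw 4.783498875429559 x_off -13.9327487045215 y_al 27.210830454203244 [ 0.49842669  0.7231627  -0.44767108]
scene blue [265.3 210.8] 214 x_off 8.8 y_al -64.4
scene red [260.8 191.7] 115 x_off -83.8 y_al -73.4
scene red [323.6 206.8] 161 x_off 5.6 y_al 85.4
side blue [281.9 213.7] 110 x_off -1.8 y_al -85.8
side red [261.  249.8] 103 x_off 1.7 y_al 64.5
```

View pics/w7.png

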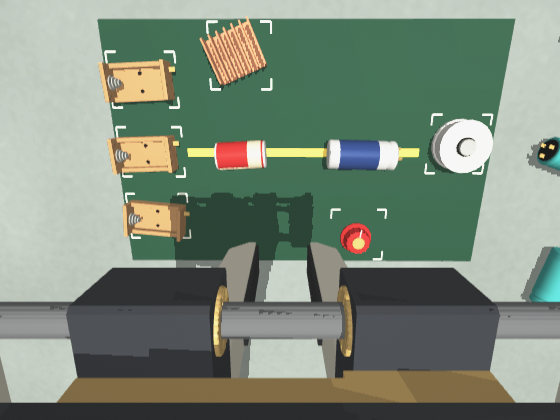

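The cell at (241,154) and the capacitor at (362,155) both lie along the line.

```bash
python3 - <<'E'
from both import *
yc=[(190,212),(271,322),(402,416)]
both('pics/w7.png',(332,391),(219,263),yc,(134,181))
both('pics/w7.png',(343,377),(221,244),yc,(134,181))
E
```

```text
line yaw 4.85 body yaw 3.58 mid [ 0.5625 -0.0698] x_off mm -0.32 ends off [ 0.8 -1.6] widths px [29. 30. 31.]
line yaw 4.85 body yaw 7.65 mid [0.5497 0.0749] x_off mm -0.88 ends off [-2.4  0. ] widths px [29. 29. 30.]
line yaw 4.85 body yaw 3.39 mid [ 0.5621 -0.0655] x_off mm -0.4 ends off [-0.4 -1. ] widths px [29. 30. 30.]
line yaw 4.85 body yaw 6.67 mid [0.5487 0.0818] x_off mm -1.29 ends off [-1.8 -1.2] widths px [28.15 29.   29.85]
```

```bash
python3 -c "
from bench import job_done; print(job_done())"
```

```text
the job is handed in; nothing more can be done
None
```

I pushed the capacitor first, then the dry cell, over to the yellow line, and handed the job in at about 21 s of the 48 s.

| Part | Offset from line centre (last wrist view) | Angle to the line |
|---|---|---|
| Capacitor | about −0.4 mm | about 1.3° |
| Dry cell | about −1 mm | about 2–3° |

- **Clearance:** the arm was raised and touching nothing at hand-in. In that last view, the holders, magnet, knob and heat sink were where they started.
- **Slip on the first push:** the first capacitor push was too high. The fingertips rode up over it with about 5 N, and it rolled back a few millimetres. I backed off and repeated the push lower, still above its middle.
- **Rolling not measured:** I did not directly check that the parts rolled rather than slid.
- **Where checks disagreed:** the angle readings scattered by about 1–2° between fits and views. The scene camera's offsets are biased by the visible face, reading +8.8 mm for the capacitor and +5.6 mm for the cell. The side camera gave −1.8 mm and +1.7 mm. I relied on the wrist view.

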